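# Drop the takings and hold the deposit lock turned

### The arm

A 6-joint arm with a two-finger parallel gripper is mounted at the origin on a cart in front of the work surface, level with it; the furniture and walls round the work are solid. World frame = base frame: x ahead of the robot, y to its left, z up, the work surface at z = 0. Lengths are in mm, angles in rad, forces in N, time in s.
With the tool pointing down it reaches from about 300 to 775 mm from the base axis. Payload 14.6 kg.
Tool frame: the origin (TCP) lies at the very end of the fingers, on their centre line; the grasp point (between the pads) lies manip.grip_depth behind it (manip.grip_depth is the distance from the TCP to the grasp point, in mm); x points along the fingers, z is the direction in which the jaws open and shut, and the axes are right-handed (so a half turn about x gives the same grasp; the last joint's range is limited). The gripper opens to 94 mm and grips with 3 to 60 N. Pads are 16 mm wide; open, the fingers measure 119 mm over their backs; the gripper's body (75 mm by 177 mm) begins 78 mm behind the grasp point.
Start: joints at [-1.324, 0.3, 1.521, -0, 1.321, -0.067], TCP at [169.764, -523.134, 205.446] pointing down, gripper open.
Joint ranges: [-3.03, 3.03], [-0.79, 2.21], [0.23, 2.52], [-1.04, 4.18], [0, 3.07], [-2.55, 2.55]. Speed limits (rad/s): [2.22, 2.22, 2.57, 3.14, 3.14, 3.14].

### API

Orientations are given as [roll, pitch, yaw] about the fixed x, y, z axes, in that order (R = Rz(yaw) Ry(pitch) Rx(roll)).
In Python, from cell import manip gives the robot as it stands.
- The arm moves only by the tool step_arm, never from a script. Its argument "commands" is one flat list of numbers, 7 for each row, row after row: the shift along the tool's x, y, z in m, then the turn, a rotation vector about the tool's x, y, z in degrees, then the finger opening in m, from 0 to 0.094. A call has 1 to 5 rows; each row shifts and turns the commanded pose from where the row before left it, along the tool's axes as they then stand; what a row does not reach is not made up. A row lasts 1/8 s, in which the tool goes at most 62.5 mm and 10.7 degrees, less where a joint would pass 70% of its speed; a pose out of reach is approached as far as the arm can. A call with a gripper value outside its range is refused whole. The fingers move at their own pace and stop on an object; "squeeze" is the grip in N (left out, the last holds). Time passes only in rows, so rows that do not move let the fingers close. It gives the time, the measured TCP pose, the force and the opening at its end, in the units of the state.
- manip.read_state(): the state, without advancing time (a new reading comes with each control period).
- manip.camera(name): name is "scene" or "top" or "wrist"; returns the picture (384x512x3 uint8, red, green, blue); there is no depth.
- manip.camera_model(name): a dict with "intrinsics" (3x3 intrinsics, pixels), "k1" (the pictures are not rectified: a ray, as slopes to the right and down, at radius r is drawn at 1 + k1 r^2 times it, then the intrinsics apply), "origin" and "orientation" of the camera in the world; the wrist camera has in their place "tool_from_camera" (4x4, takes a point from camera to tool coordinates, whose origin is the TCP and whose axes are the tool frame's). Camera axes: x right, y up, looking along -z (the intrinsics and any distortion apply to the point x, -y, -z); pixel columns grow to the right and rows downward; lengths in mm; the calibration is good to about 2 mm. A picture is of the moment at which its call begins: read the wrist's pose just before it. camera_model takes no time and is no camera call.
- manip.sign_off(): hands the job in, once; it reports no verdict.
Trained networks look in the newest picture that a camera, given by its name, has taken for a name from the list of things; names that differ only in an ending like _2 or _b are one class to them, and where a whole thing is asked for, a point or a joint stands for the part that bears it (a point fixed in the world has none). Each returns a list of dicts, best first, with "score" (0 to 1); they miss things now and then, are a little off and sometimes report something else, mostly with a low value. They report only what shows in the picture. A call takes as long as a camera call.
- manip.find_in(thing, camera): "centre" ([row, column] in pixels, amid what is visible of it).
- manip.outline_of(thing, camera): "pixels" (384x512 bool, what is visible of it) and "centre" ([row, column] in pixels, amid what is visible of it).
The state is a dict: "clock": time; "joints": joint angles; "qd": joint speeds; "effort": joint torques, N m; "eef_pos": TCP position; "eef_rot": TCP orientation; "wrist_force": force on the tool from outside, world axes, zero at the start; "moment": the same for the moment, N m; "finger_gap": finger opening in mm.
Only numpy, scipy, OpenCV 4.12 (cv2) and the standard library are available. Lean on these libraries where they do the work, as an engineer would, in place of code of your own. Each camera call takes 0.05 s, during which the arm holds its last target. There are 200 camera calls.

### The job

Send the takings down into the steel deposit box: pull its black slide knob all the way out, then push it fully home again. Then take the red-headed key from its wooden stand, push it fully down past the sticky pins into the brass lock on top of the box and turn it a quarter turn clockwise (seen from above), as far as it goes; the lock springs back, so finish still gripping the key and holding it there, fully in and turned. Do not shove or tip the shaker, bell, can or dip cup.

Things in the scene. Friction and masses are not known exactly. Their poses are not given: they have to be found in the camera images.
- deposit_box: grey steel box bolted to the counter (immovable), 130 mm (its x) by 150 (its y) by 69 high; the brass lock plate (40 x 40 mm) stands 3 mm proud of its top; small flanges reach 17 mm beyond either side at counter level. Origin at the centre of its underside; its -x face is the front with the slide knob. Yaw within 0.3 rad.
- lock_mouth (a point): middle of the keyhole at the top face of the brass lock plate, 72 mm above the counter, 18 mm behind the box's middle. Axes as the box. At rest the keyhole is a slot 19 mm along x by 8 mm along y, 1.5 mm chamfer, through the 8 mm plate; the turning core below continues it (19 x 7 mm). The key goes in along -z, its flat bit along x, either way round.
- slide_knob (a joint): slide of the black knob, m: 0 is home, 0.040 is fully out (a hard stop), along the box's -x. A detent holds it at either end: about 8 N frees it, and past the middle it is drawn to the other end by itself.
- knob_centre (a point): centre of the black round knob head (26 mm diameter, axis along the box's x, 22 mm long) on a 10 mm stem at the front of the box; 45 mm above the counter; 32 mm in front of the box face when home. It moves with the slide. Axes as the box.
- lock_core (a joint): turn of the lock core, rad: 0 at rest (lined up with the plate's slot), grows clockwise seen from above to a hard stop at 1.45. A spring (0.02 rising to 0.08 N m) drives it back when not held. The key has play in it: the core follows 0.13 to 0.2 rad behind, so the key itself turns about 1.6 rad to the stop.
- key_head (a point): centre of the key's red plastic head, grip it here: 30 mm wide (key x), 10 thick (key y), 38 tall (z); 29 mm above the collar's underside. z is up; it stands blade down. Below: steel collar (20 mm diameter, 4 thick), 6 mm round shank, flat bit (16 mm along x, 5 along y, 10 tall, lower edge 21 mm below the collar's underside), cone point to 27 mm below. A half turn about z is the same key. 50 g.
- key_shoulder (a point): underside of the key's collar on the key's axis; rests on the stand's top at the start and on the brass plate when fully in. Axes as the key. Two sprung sticky pins catch the bit in the last 12 mm: a firm push (5 to 15 N) or a small twist to and fro takes it past them. The key can turn only when this point is within about 3 mm of the plate.
- key_stand: wooden key stand, fixed to the counter: 56 x 48 mm block on a 68 x 60 mm foot, 45 mm high, with a slot 20 mm (its x) by 9 mm, 32 mm deep, in which the key stands. Origin at the centre of its underside. It may be left or right of the box.
- cheese_shaker: bystander: glass shaker with steel cap, 73 mm wide, 119 mm tall; origin at the centre of its underside; on the side of the box where the key stand is not
- bell: bystander: counter bell with a dark foot, 82 mm wide, 67 mm tall; origin at the centre of its underside
- drink_can: bystander: drink can, 66 mm diameter, 115 mm tall; origin at the centre of its underside
- red_dip: bystander: lidded cup of red dip, 69 mm diameter, 34 mm tall; origin at the centre of its underside

How it is judged:
By the outcome, as a careful person would: the job done as asked, in the order asked, and still so for the second after the job is handed in, while the arm keeps its last pose, push and grip.
It also fails if it takes over 58 s, if anything falls off the work surface, if the arm or the gripper's body presses on something with over 40 N, if the wrist force passes 120 N, or if a joint passes its speed limit or range.

## Working session

There is one attempt and no reset: what is moved stays moved. The work goes in short steps, Python scripts to look and compute and a tool call to move; the robot and the scene stay as the last step left them, time stands still between calls to the robot, and variables do not carry over. Pictures are saved under pics/ and viewed, about 8 in all and at most 12, crops included, and the job is handed in when it is done.

Besides the shell and the picture viewer there is one more tool, called after ">>>" as a command line: name --argument value ..., lists and objects as JSON in quotes. step_arm: Moves the arm, as the interface text tells. Its arguments: {"type":"object","properties":{"commands":{"type":"array"},"squeeze":{"type":"number"}},"required":["commands"]}

```bash
mkdir -p pics; ls; python3 - <<'E'
from cell import manip
import cv2,numpy as np
print(manip.grip_depth, manip.read_state())
ims=[]
for c in ["scene","top"]:
    im=manip.camera(c); cv2.imwrite(f"pics/{c}0.png",im[:,:,::-1])
    print(c,manip.camera_model(c))
    for t in ["deposit_box","lock_mouth","knob_centre","key_head","key_shoulder","key_stand","cheese_shaker","bell","drink_can","red_dip"]:
        print(t,[(np.round(d["centre"]).tolist(),round(d["score"],2)) for d in manip.find_in(t,c)][:2])
print(manip.camera_model("wrist"))
E
```

```text
pics
18.8 {'clock': 0.0, 'joints': array([-1.32359819e+00,  3.00466333e-01,  1.52159782e+00, -1.23030128e-05,
        1.32067760e+00, -6.65874903e-02]), 'qd': array([-0.00044536,  0.00018726,  0.00045979,  0.00102487, -0.00030598,
       -0.00033306]), 'effort': array([ 2.63013448e-03, -5.31798470e+01, -3.52729261e+01,  7.09083793e-02,
        2.43888900e-02, -9.54641678e-05]), 'eef_pos': array([ 169.69975699, -522.88749285,  204.88185776]), 'eef_rot': array([3.08537523, 1.56964716, 1.82836758]), 'wrist_force': array([-0.24152059,  0.04406806,  0.42620453]), 'moment': array([ 0.0750819 ,  0.01288668, -0.02101972]), 'finger_gap': 93.98066567064629}
scene {'intrinsics': array([[436.97022608,   0.        , 260.58595137],
       [  0.        , 436.97022608, 184.17034106],
       [  0.        ,   0.        ,   1.        ]]), 'k1': 0.04441663546512066, 'origin': array([296.91084193, 604.06334905, 831.19655651]), 'orientation': array([ 7.32507766e-01,  2.35961557e-03, -2.70970052e+00])}
deposit_box [([201.0, 240.0], 0.91)]
lock_mouth [([206.0, 236.0], 0.73), ([216.0, 273.0], 0.19)]
knob_cen
[... 827 characters left out ...]
.0, 151.0], 0.67)]
bell [([163.0, 172.0], 0.75)]
drink_can [([115.0, 283.0], 0.61)]
red_dip [([234.0, 373.0], 0.62), ([306.0, 362.0], 0.56)]
{'intrinsics': array([[343.02488732,   0.        , 256.58199209],
       [  0.        , 343.02488732, 191.29206282],
       [  0.        ,   0.        ,   1.        ]]), 'k1': 0.010347696314467055, 'tool_from_camera': array([[ 1.45577328e-03,  2.58451605e-01, -9.66023110e-01,
        -1.78947622e+02],
       [-4.07374906e-04,  9.66024207e-01,  2.58451284e-01,
         7.41366424e+01],
       [ 9.99998857e-01,  1.72870999e-05,  1.51159893e-03,
         4.17216989e-02],
       [ 0.00000000e+00,  0.00000000e+00,  0.00000000e+00,
         1.00000000e+00]])}
```

```bash
cat >h.py <<'E'
from cell import manip
import cv2,numpy as np
from scipy.spatial.transform import Rotation as R
def cam(name,st=None):
    m=manip.camera_model(name); K=m["intrinsics"];k1=m["k1"]
    if name=="wrist":
        st=st or manip.read_state(); T=m["tool_from_camera"]
        Rt=R.from_euler("xyz",st["eef_rot"]).as_matrix()
        return K,k1,Rt@T[:3,3]+st["eef_pos"],Rt@T[:3,:3]
    return K,k1,np.array(m["origin"]),R.from_euler("xyz",m["orientation"]).as_matrix()
def proj(c,P):
    K,k1,o,Rm=c; p=(np.atleast_2d(P)-o)@Rm; s=np.c_[p[:,0],-p[:,1]]/-p[:,2:]
    s=s*(1+k1*(s**2).sum(1,keepdims=True)); return s@np.diag([K[0,0],K[1,1]])+K[:2,2]   # u,v
def ray(c,uv):
    K,k1,o,Rm=c; d=(np.array(uv,float)-K[:2,2])/[K[0,0],K[1,1]]; s=d.copy()
    for _ in range(10): s=d/(1+k1*(s@s))
    return o,Rm@np.array([s[0],-s[1],-1])
def at_z(c,uv,z):
    o,d=ray(c,uv); return o+d*(z-o[2])/d[2]
E
python3 - <<'E'
from h import *
s=cv2.imread("pics/scene0.png");t=cv2.imread("pics/top0.png")
a=cv2.resize(s[90:330,130:430],(750,600),interpolation=cv2.INTER_CUBIC);cv2.imwrite("pics/s1.png",a)
b=cv2.resize(t[90:330,110:410],(750,600),interpolation=cv2.INTER_CUBIC);cv2.imwrite("pics/t1.png",b)
cs,ct=cam("scene"),cam("top")
for n,z,p,q in [("mouth",72,(236,206),(242,187)),("stand",45,(316,139),(367,241)),("key",75,(320,123),(373,235)),("shaker",60,(231,277),(151,214)),("bell",35,(179,256),(172,163)),("can",58,(189,150),(283,115)),("dip",20,(369,158),(362,306))]:
    print(n,at_z(cs,p,z).round(),at_z(ct,q,z).round())
print(at_z(cs,(269,218),45))
E
```

```text
mouth [607.  67.  72.] [617.  26.  72.]
stand [ 528. -246.   45.] [ 516. -267.   45.]
key [ 531. -277.   75.] [ 526. -273.   75.]
shaker [538. 225.  60.] [542. 229.  60.]
bell [670. 214.  35.] [674. 203.  35.]
can [805. -57.  58.] [807. -58.  58.]
dip [ 384. -261.   20.] [ 371. -263.   20.]
[534.22327589  48.15927695  45.        ]
```

View pics/s1.png

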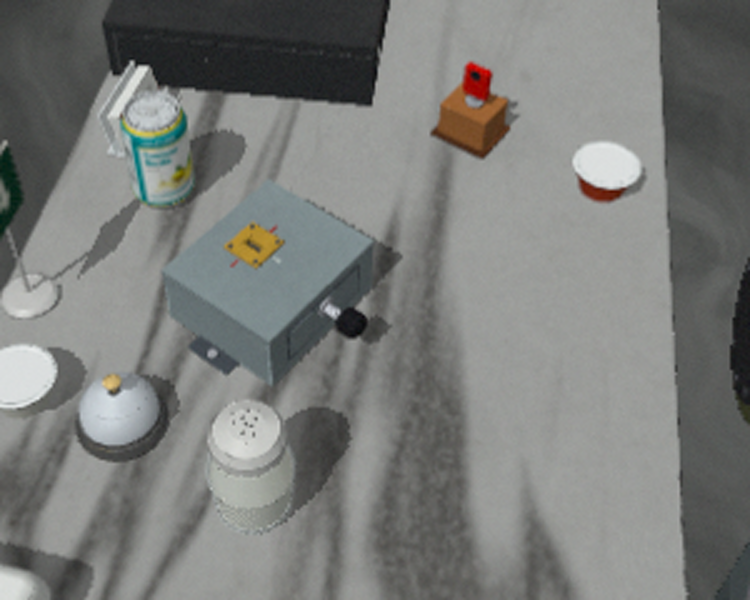

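View pics/t1.png

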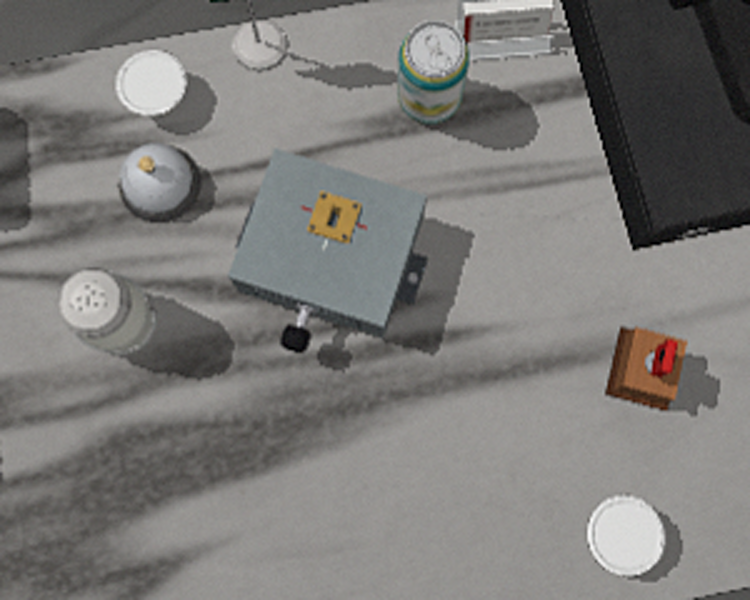

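```bash
cat >>h.py <<'E'
def box_fit():
    from scipy.optimize import least_squares
    cs,ct=cam("scene"),cam("top")
    ft=lambda L:np.array(L)/2.5+[110,90]; fs=lambda L:np.array(L)/2.5+[130,90]
    top=ft([(275,150),(427,198),(386,330),(231,278),(334,216),(296,337)])
    sc=fs([(165,270),(272,182),(373,242),(272,333),(254,246),(351,322)])
    L=np.array([(65,75,69),(65,-75,69),(-65,-75,69),(-65,75,69),(18,0,72),(-97,0,45)],float)
    W=lambda q:L@R.from_euler("z",q[2]).as_matrix().T+[q[0],q[1],0]
    # allow a small per-camera shift
    f=lambda q:np.r_[(proj(ct,W(q))-top-q[3:5]).ravel(),(proj(cs,W(q))-sc-q[5:7]).ravel(),q[3:]*1.5]
    r=least_squares(f,[600,30,0.1,0,0,0,0]); return r.x,W(r.x),r.fun
E
python3 - <<'E'
from h import *
q,W,f=box_fit();print(q.round(3));print(W.round(1));print(f.round(1))
ct=cam("top");cs=cam("scene")
# key: red pixels, stand top corners
ft=lambda p:np.array(p)/2.5+[110,90]
for p in [(622,326),(687,338),(676,408),(608,395)]: print(at_z(ct,ft(p),45).round())
t=cv2.imread("pics/top0.png").astype(int)
red=(t[:,:,2]>150)&(t[:,:,1]<70)&(t[:,:,0]<70); v,u=np.nonzero(red);m=(u>350)&(u<400)&(v<260); 
print("top red",u[m].mean(),v[m].mean(),at_z(ct,(u[m].mean(),v[m].mean()),74))
s=cv2.imread("pics/scene0.png").astype(int)
red=(s[:,:,2]>150)&(s[:,:,1]<70)&(s[:,:,0]<70); v,u=np.nonzero(red);m=(v<140)&(u>300)&(u<340)
print("sc red",u[m].mean(),v[m].mean(),at_z(cs,(u[m].mean(),v[m].mean()),74))
E
```

```text
[ 6.22937e+02  2.61830e+01 -2.46000e-01  4.94000e-01  5.00000e-03
 -1.75000e-01  1.65000e-01]
[[704.3  83.1  69. ]
 [667.7 -62.4  69. ]
 [541.6 -30.7  69. ]
 [578.2 114.8  69. ]
 [640.4  21.8  72. ]
 [528.9  49.8  45. ]]
[ 0.5 -0.3  0.6 -0.6 -0.3 -0.8 -0.9 -0.2  0.7  0.8  0.5  1.2 -1.1 -0.2
 -0.8 -1.4  0.9 -0.7 -0.7  3.4  0.5 -1.1  0.6  0.4  0.7  0.  -0.3  0.2]
[ 562. -248.   45.]
[ 555. -308.   45.]
[ 490. -297.   45.]
[ 498. -236.   45.]
top red 377.17391304347825 231.82608695652175 [ 534.05613115 -281.99599873   74.        ]
sc red 319.6271186440678 120.79661016949153 [ 535.51108102 -286.44570105   74.        ]
```

```bash
cat >>h.py <<'E'
def to(pos,yawz,grip=True,tilt=None):
    "tool shift (mm) and rotvec(deg) in current tool frame to reach grasp point pos, tool x down, jaw axis at world angle yawz"
    st=manip.read_state(); Rt=R.from_euler("xyz",st["eef_rot"])
    z=np.array([np.cos(yawz),np.sin(yawz),0]);x=np.array([0,0,-1.]);Rg=R.from_matrix(np.c_[x,np.cross(z,x),z])
    tgt=np.array(pos,float)+(manip.grip_depth*x if grip else 0)
    print("shift tool",Rt.inv().apply(tgt-st["eef_pos"]).round(1),"rot",np.degrees((Rt.inv()*Rg).as_rotvec()).round(2),"final-tool shift",Rg.inv().apply(tgt-st["eef_pos"]).round(1))
def show():
    st=manip.read_state();Rt=R.from_euler("xyz",st["eef_rot"]).as_matrix()
    print("t",round(st["clock"],2),"tcp",st["eef_pos"].round(1),"j",st["joints"].round(2),"F",st["wrist_force"].round(1),"M",st["moment"].round(2),"gap",round(st["finger_gap"],1))
    print("tool axes\n",Rt.round(3),"jaw yaw",round(np.arctan2(Rt[1,2],Rt[0,2]),4))
E
python3 - <<'E'
from h import *
show()
a=np.pi/2-0.246
to((529,50,160),a);to((529,50,160),a-np.pi)
cs,ct=cam("scene"),cam("top")
print("tray corners top cam z=0/60",at_z(ct,np.array((635,248))/2.5+[110,90],0),at_z(ct,np.array((635,248))/2.5+[110,90],60),"scene",at_z(cs,np.array((372,103))/2.5+[130,90],0))
E
```

```text
t 1.1 tcp [ 169.8 -523.2  205.5] j [-1.32  0.3   1.52  0.    1.32 -0.07] F [-1.3  0.1  0.2] M [-0.03 -0.   -0.05] gap 94.0
tool axes
 [[ 0.     0.951  0.309]
 [-0.     0.309 -0.951]
 [-1.     0.     0.   ]] jaw yaw -1.257
shift tool [  64.3  518.6 -434.3] rot [-1.4793e+02  1.0000e-02  1.0000e-02] final-tool shift [  64.3 -208.8  643.4]
shift tool [  64.3  518.6 -434.3] rot [ 3.207e+01  1.000e-02 -0.000e+00] final-tool shift [  64.3  208.8 -643.4]
tray corners top cam z=0/60 [ 649.77225575 -270.01633207    0.        ] [ 633.69007346 -255.32714599   60.        ] scene [ 6.49689251e+02 -2.81468722e+02  1.13686838e-13]
```

```bash
cat >>h.py <<'E'
def plan(pos,yawz,turn=None,n=None,g=0.094,wp=None):
    "rows for straight move with turn about tool x (deg); assumes tool x down"
    st=manip.read_state(); Rt=R.from_euler("xyz",st["eef_rot"])
    y0=np.arctan2(*Rt.as_matrix()[[1,0],2]); t=np.degrees(y0-yawz) if turn is None else turn
    d=np.array(pos,float)+[0,0,-manip.grip_depth]-st["eef_pos"]
    n=n or int(max(np.ceil(abs(t)/10.6),np.ceil(np.linalg.norm(d)/60)))
    for i in range(n):
        a=y0-np.radians(t)*i/n; z=np.array([np.cos(a),np.sin(a),0]);x=np.array([0,0,-1.])
        s=np.array([x,np.cross(z,x),z])@(d/n)/1000
        print(*[f"{v:.4f}" for v in s],f"{t/n:.2f}",0,0,g,sep=",",end=",\n" if i%5<4 else "\n--\n")
E
python3 - <<'E'
from h import *
plan((505,56,200),np.pi/2-.246,turn=-147.9)
E
```

```text
0.0017,0.0355,-0.0320,-10.56,0,0,0.094,
0.0017,0.0408,-0.0249,-10.56,0,0,0.094,
0.0017,0.0447,-0.0170,-10.56,0,0,0.094,
0.0017,0.0470,-0.0085,-10.56,0,0,0.094,
0.0017,0.0478,0.0002,-10.56,0,0,0.094
--
0.0017,0.0469,0.0090,-10.56,0,0,0.094,
0.0017,0.0445,0.0175,-10.56,0,0,0.094,
0.0017,0.0405,0.0253,-10.56,0,0,0.094,
0.0017,0.0352,0.0323,-10.56,0,0,0.094,
0.0017,0.0287,0.0382,-10.56,0,0,0.094
--
0.0017,0.0212,0.0428,-10.56,0,0,0.094,
0.0017,0.0130,0.0460,-10.56,0,0,0.094,
0.0017,0.0043,0.0476,-10.56,0,0,0.094,
0.0017,-0.0045,0.0476,-10.56,0,0,0.094,
```

>>> step_arm --commands '[0.002, 0.0355, -0.032, -10.56, 0, 0, 0.094, 0.002, 0.041, -0.025, -10.56, 0, 0, 0.094, 0.002, 0.0445, -0.017, -10.56, 0, 0, 0.094, 0.002, 0.047, -0.0085, -10.56, 0, 0, 0.094, 0.002, 0.048, 0, -10.56, 0, 0, 0.094]'

```text
clock: 1.72
eef_pos: [289.9, -314.6, 195.5]
eef_rot: [-0.482, 1.57, -0.812]
wrist_force: [1.5, -0.7, 0.1]
finger_gap: 93.9
```

>>> step_arm --commands '[0.002, 0.047, 0.009, -10.56, 0, 0, 0.094, 0.002, 0.0445, 0.0175, -10.56, 0, 0, 0.094, 0.002, 0.0405, 0.0255, -10.56, 0, 0, 0.094, 0.002, 0.035, 0.0325, -10.56, 0, 0, 0.094, 0.002, 0.0285, 0.038, -10.56, 0, 0, 0.094]'

```text
clock: 2.35
eef_pos: [410.1, -108.1, 185.6]
eef_rot: [-0.975, 1.57, -0.383]
wrist_force: [-0.3, -1.4, 0.6]
finger_gap: 93.8
```

>>> step_arm --commands '[0.002, 0.021, 0.043, -10.56, 0, 0, 0.094, 0.002, 0.013, 0.046, -10.56, 0, 0, 0.094, 0.002, 0.0045, 0.0475, -10.56, 0, 0, 0.094, 0.002, -0.0045, 0.0475, -10.56, 0, 0, 0.094, 0, 0, 0, 0, 0, 0, 0.094]'

```text
clock: 2.98
eef_pos: [506.0, 57.8, 177.0]
eef_rot: [1.511, 1.57, 2.84]
wrist_force: [-0.9, -0.6, -0.6]
finger_gap: 93.9
```

```bash
python3 - <<'E'
from h import *
show(); st=manip.read_state(); im=manip.camera("wrist"); c=cam("wrist",st)
for t in ["knob_centre","lock_mouth"]: print(t,[(d["centre"],d["score"]) for d in manip.find_in(t,"wrist")])
q,W,f=box_fit(); p=proj(c,W); print(p.round(0))
o=im[:,:,::-1].copy()
for u,v in p: cv2.circle(o,(int(u),int(v)),3,(0,255,0),1)
cv2.imwrite("pics/w1.png",cv2.resize(o,None,fx=1.5,fy=1.5,interpolation=cv2.INTER_CUBIC));cv2.imwrite("pics/w1raw.png",im[:,:,::-1])
to((529,50,45),np.pi/2-.246)
E
```

```text
t 2.98 tcp [506.   57.8 177. ] j [ 0.04  0.24  1.67  0.    1.24 -1.29] F [-0.9 -0.6 -0.6] M [ 0.04 -0.15 -0.03] gap 93.9
tool axes
 [[-0.001 -0.971  0.24 ]
 [ 0.     0.24   0.971]
 [-1.     0.001  0.   ]] jaw yaw 1.3283
knob_centre [([210.2, 256.5], 0.73)]
lock_mouth [([275.5, 254.0], 0.84)]
[[329. 371.]
 [179. 370.]
 [171. 250.]
 [337. 251.]
 [254. 332.]
 [254. 209.]]
shift tool [151.2 -24.5   0.9] rot [-0.18 -0.01 -0.02] final-tool shift [151.2 -24.5   0.8]
```

View pics/w1.png

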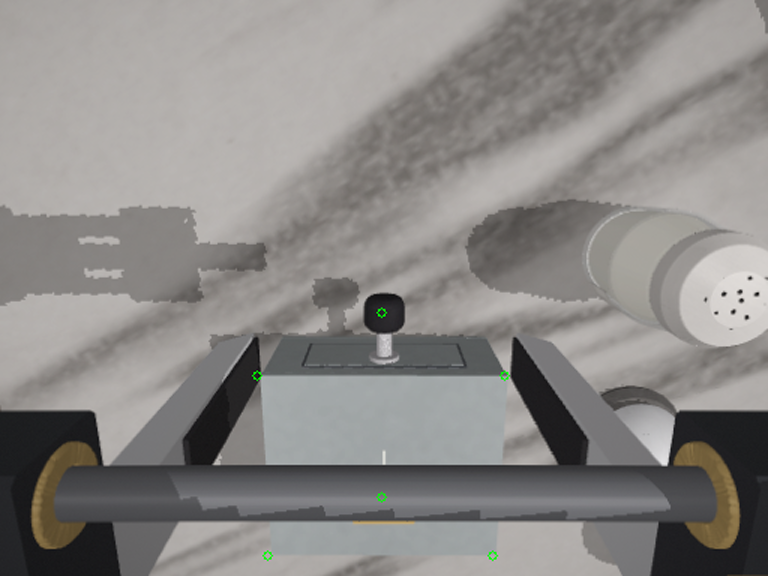

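>>> step_arm --commands '[0.03, -0.0245, 0.0025, 0, 0, 0, 0.06, 0.045, 0, 0, 0, 0, 0, 0.06, 0.045, 0, 0, 0, 0, 0, 0.06, 0.031, 0, 0, 0, 0, 0, 0.06, 0, 0, 0, 0, 0, 0, 0.05]' --squeeze 40

```text
clock: 3.75
eef_pos: [528.4, 51.1, 25.2]
eef_rot: [1.86, 1.567, -3.102]
wrist_force: [-0.3, 0.4, 0.8]
finger_gap: 53.3
```

>>> step_arm --commands '[0, 0, 0, 0, 0, 0, 0.0, 0, 0, 0, 0, 0, 0, 0, 0, 0, 0, 0, 0, 0, 0, 0, 0, 0, 0, 0, 0, 0, 0, 0, 0, 0, 0, 0, 0]'

```text
clock: 4.38
eef_pos: [530.0, 51.2, 27.6]
eef_rot: [-2.317, 1.569, -0.994]
wrist_force: [-3.1, -8.7, 6.8]
finger_gap: 24.8
```

```bash
python3 - <<'E'
from h import *
show()
E
```

```text
t 4.38 tcp [530.   51.2  27.6] j [ 0.03  0.48  1.73 -0.    0.93 -1.29] F [-3.1 -8.7  6.8] M [-1.6   0.43  0.06] gap 24.8
tool axes
 [[ 0.001 -0.97   0.245]
 [-0.001  0.245  0.97 ]
 [-1.    -0.001 -0.001]] jaw yaw 1.3233
```

>>> step_arm --commands '[0.002, 0, -0.001, 0, 0, 0, 0, 0, 0.008, 0, 0, 0, 0, 0, 0, 0.01, 0, 0, 0, 0, 0, 0, 0.01, 0, 0, 0, 0, 0, 0, 0.01, 0, 0, 0, 0, 0]'

```text
clock: 5.0
eef_pos: [495.2, 59.8, 27.3]
eef_rot: [-1.447, 1.563, -0.124]
wrist_force: [1.3, -7.4, 21.8]
finger_gap: 24.3
```

>>> step_arm --commands '[0, 0.002, 0, 0, 0, 0, 0, 0, 0.002, 0, 0, 0, 0, 0]'

```text
clock: 5.25
eef_pos: [491.2, 60.9, 27.4]
eef_rot: [-1.467, 1.564, -0.143]
wrist_force: [7.4, -9.0, 17.5]
finger_gap: 24.5
```

```bash
python3 - <<'E'
from h import *
show()
st=manip.read_state();im=manip.camera("wrist");cv2.imwrite("pics/w2.png",im[:,:,::-1])
print([(d["centre"],d["score"]) for d in manip.find_in("knob_centre","wrist")])
E
```

```text
t 5.25 tcp [491.2  60.9  27.4] j [ 0.05  0.41  1.84 -0.    0.89 -1.27] F [ 7.4 -9.  17.5] M [-1.83 -1.31  0.07] gap 24.5
tool axes
 [[ 0.007 -0.97   0.245]
 [-0.001  0.245  0.97 ]
 [-1.    -0.007  0.001]] jaw yaw 1.3237
[([261.2, 256.2], 0.8)]
```

View pics/w2.png

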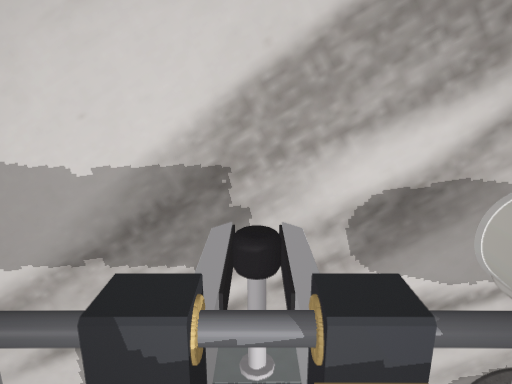

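>>> step_arm --commands '[-0.002, 0.0015, 0, 0, 0, 0, 0, 0, 0.0015, 0, 0, 0, 0, 0, 0, 0.001, 0, 0, 0, 0, 0]'

```text
clock: 5.72
eef_pos: [490.8, 61.0, 28.1]
eef_rot: [-1.445, 1.556, -0.121]
wrist_force: [41.8, -15.6, -28.4]
finger_gap: 24.4
```

```bash
python3 - <<'E'
from h import *
show()
st=manip.read_state();im=manip.camera("wrist");cv2.imwrite("pics/w3.png",im[:,:,::-1])
print([(d["centre"],d["score"]) for d in manip.find_in("knob_centre","wrist")])
im=manip.camera("scene");cv2.imwrite("pics/s3.png",im[:,:,::-1])
print([(d["centre"],d["score"]) for d in manip.find_in("knob_centre","scene")])
q,W,f=box_fit();print(proj(cam("scene"),W[5]),proj(cam("scene"),W[5]+40*np.array([-np.cos(q[2]),-np.sin(q[2]),0])))
E
```

```text
t 5.72 tcp [490.8  61.   28.1] j [ 0.05  0.4   1.85 -0.    0.88 -1.27] F [ 41.8 -15.6 -28.4] M [-2.72 -7.61  0.06] gap 24.4
tool axes
 [[ 0.015 -0.969  0.245]
 [-0.002  0.245  0.97 ]
 [-1.    -0.015  0.002]] jaw yaw 1.3233
[([259.0, 256.8], 0.73), ([348.3, 257.1], 0.62)]
[]
[[270.86657666 219.32725842]] [[285.09915912 228.34418304]]
```

>>> step_arm --commands '[0, -0.01, 0, 0, 0, 0, 0, 0, -0.01, 0, 0, 0, 0, 0, 0, -0.01, 0, 0, 0, 0, 0, 0, -0.008, 0, 0, 0, 0, 0, 0, -0.006, 0, 0, 0, 0, 0]'

```text
clock: 6.55
eef_pos: [528.2, 51.5, 27.6]
eef_rot: [-1.449, 1.57, -0.126]
wrist_force: [-2.5, -1.0, 6.8]
finger_gap: 24.2
```

>>> step_arm --commands '[0, -0.002, 0, 0, 0, 0, 0, 0, -0.002, 0, 0, 0, 0, 0]'

```text
clock: 6.8
eef_pos: [530.2, 51.0, 27.3]
eef_rot: [1.69, 1.568, 3.014]
wrist_force: [-21.4, 4.7, 22.2]
finger_gap: 24.4
```

>>> step_arm --commands '[0, -0.0015, 0, 0, 0, 0, 0, 0, 0.001, 0, 0, 0, 0, 0.05, 0, 0, 0, 0, 0, 0, 0.06, -0.03, 0, 0, 0, 0, 0, 0.07, -0.05, 0, 0, 0, 0, 0, 0.07]'

```text
clock: 7.42
eef_pos: [531.1, 50.5, 106.2]
eef_rot: [1.835, 1.568, -3.125]
wrist_force: [0.7, -0.3, -0.0]
finger_gap: 61.1
```

>>> step_arm --commands '[-0.06, 0, 0, 0, 0, 0, 0.07, -0.01, 0, 0, 0, 0, 0, 0.07]'

```text
clock: 7.68
eef_pos: [533.4, 50.6, 180.4]
eef_rot: [-1.29, 1.564, 0.033]
wrist_force: [0.3, -0.2, -0.4]
finger_gap: 69.9
```

```bash
python3 - <<'E'
from h import *
show(); st=manip.read_state(); im=manip.camera("wrist"); c=cam("wrist",st);cv2.imwrite("pics/w4.png",im[:,:,::-1])
print([(d["centre"],d["score"]) for d in manip.find_in("knob_centre","wrist")])
q,W,f=box_fit(); print(proj(c,W[5]))
plan((500,-270,185),np.pi/2-.17)
E
```

```text
t 7.67 tcp [533.4  50.6 180.4] j [ 0.03  0.29  1.6   0.    1.25 -1.3 ] F [ 0.3 -0.2 -0.4] M [ 0.04 -0.13 -0.03] gap 69.9
tool axes
 [[ 0.007 -0.969  0.245]
 [ 0.     0.245  0.97 ]
 [-1.    -0.006  0.002]] jaw yaw 1.3232
[([181.8, 257.0], 0.58)]
[[254.54559917 177.82676526]]
0.0018,-0.0079,-0.0531,-0.74,0,0,0.094,
0.0018,-0.0072,-0.0532,-0.74,0,0,0.094,
0.0018,-0.0065,-0.0533,-0.74,0,0,0.094,
0.0018,-0.0058,-0.0534,-0.74,0,0,0.094,
0.0018,-0.0051,-0.0534,-0.74,0,0,0.094
--
0.0018,-0.0044,-0.0535,-0.74,0,0,0.094,
```

>>> step_arm --commands '[0, -0.008, -0.053, -0.74, 0, 0, 0.05, 0, -0.007, -0.053, -0.74, 0, 0, 0.05, 0, -0.0065, -0.053, -0.74, 0, 0, 0.05, 0, -0.006, -0.0535, -0.74, 0, 0, 0.05, 0, -0.005, -0.0535, -0.74, 0, 0, 0.05]'

```text
clock: 8.4
eef_pos: [504.1, -217.6, 174.2]
eef_rot: [1.269, 1.568, 2.658]
wrist_force: [0.5, 0.2, 0.5]
finger_gap: 49.6
```

>>> step_arm --commands '[0, -0.0045, -0.0535, -0.74, 0, 0, 0.05, 0, 0, 0, 0, 0, 0, 0.05, 0, 0, 0, 0, 0, 0, 0.05]'

```text
clock: 8.78
eef_pos: [499.4, -269.0, 174.7]
eef_rot: [1.104, 1.568, 2.505]
wrist_force: [0.1, -0.3, -0.6]
finger_gap: 50.5
```

```bash
python3 - <<'E'
from h import *
show(); st=manip.read_state(); im=manip.camera("wrist"); c=cam("wrist",st);cv2.imwrite("pics/w5.png",im[:,:,::-1])
for t in ["key_head","key_stand","key_shoulder"]: print([(d["centre"],d["score"]) for d in manip.find_in(t,"wrist")])
b=im.astype(int);red=((b[:,:,0]>110)&(b[:,:,1]<60)&(b[:,:,2]<60)).astype(np.uint8)
n,l,s,ce=cv2.connectedComponentsWithStats(red);print(s,ce)
print(proj(c,(534,-284,74)))
cv2.imwrite("pics/w5z.png",cv2.resize(im[60:360,106:406,::-1],(600,600),interpolation=cv2.INTER_CUBIC))
E
```

```text
t 8.78 tcp [ 499.4 -269.   174.7] j [-0.56  0.37  1.51  0.    1.27 -1.96] F [ 0.1 -0.3 -0.6] M [ 0.13 -0.19 -0.03] gap 50.5
tool axes
 [[-0.002 -0.986  0.17 ]
 [ 0.002  0.17   0.986]
 [-1.     0.002  0.001]] jaw yaw 1.4004
[([378.3, 497.0], 0.73), ([228.2, 250.0], 0.66)]
[([201.9, 252.7], 0.9)]
[([227.5, 251.9], 0.85)]
[[     0      0    512    384 196208]
 [   244    207     13     44    400]] [[255.51098834 191.41875968]
 [250.11       231.35      ]]
[[246.34842742 233.55608904]]
```

View pics/w5z.png

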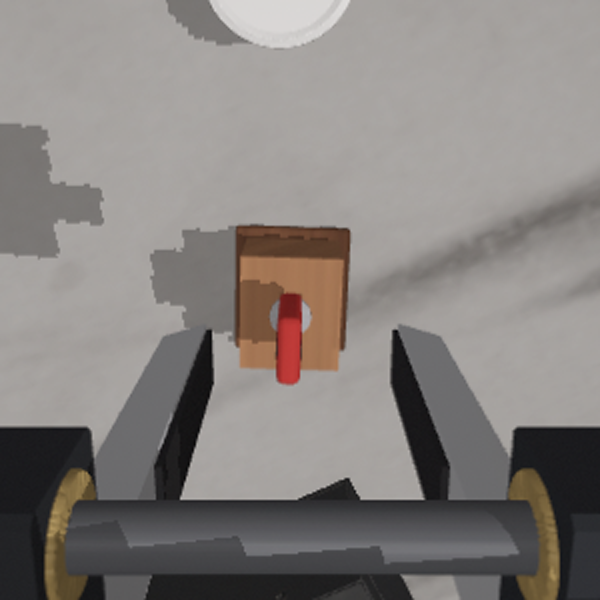

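```bash
cat >>h.py <<'E'
from scipy.optimize import least_squares
def fit_head(c,bb,yaw,zc,p0):
    B=np.array([(sx*15,sy*5,sz*19) for sx in(-1,1) for sy in(-1,1) for sz in(-1,1)])@R.from_euler("z",yaw).as_matrix().T
    def f(q):
        p=proj(c,B+[q[0],q[1],zc]); return np.r_[p.min(0),p.max(0)]-bb
    r=least_squares(f,p0);return r.x,r.fun
E
python3 - <<'E'
from h import *
c=cam("wrist")
q,f=fit_head(c,[244,207,257,251],-.18,74,[534,-284]);print(q,f)
to((*q,78),np.pi/2-.19)
E
```

```text
[ 530.83379938 -278.99778685] [ 0.27787065 -2.15045581 -0.27023203  2.02302735]
shift tool [117.  -32.1  -5.2] rot [ 1.22  0.01 -0.02] final-tool shift [117.  -32.2  -4.5]
```

>>> step_arm --commands '[0.03, -0.032, -0.0045, 1.2, 0, 0, 0.05, 0.045, 0, 0, 0, 0, 0, 0.04, 0.03, 0, 0, 0, 0, 0, 0.04, 0.015, 0, 0, 0, 0, 0, 0.04, 0, 0, 0, 0, 0, 0, 0.03]'

```text
clock: 9.6
eef_pos: [530.6, -279.0, 56.3]
eef_rot: [1.18, 1.57, 2.56]
wrist_force: [-0.2, -0.3, 1.6]
finger_gap: 33.1
```

```bash
python3 - <<'E'
from h import *
show(); to((530.8,-279,75),np.pi/2-.19);st=manip.read_state(); im=manip.camera("wrist");cv2.imwrite("pics/w6.png",im[130:384,156:356,::-1].repeat(2,0).repeat(2,1))
E
```

```text
t 9.6 tcp [ 530.6 -279.    56.3] j [-0.55  0.56  1.51  0.    1.07 -1.93] F [-0.2 -0.3  1.6] M [ 0.04 -0.12  0.05] gap 33.1
tool axes
 [[-0.001 -0.982  0.189]
 [ 0.     0.189  0.982]
 [-1.     0.001  0.   ]] jaw yaw 1.3803
shift tool [ 0.1 -0.2  0. ] rot [-0.03  0.02 -0.04] final-tool shift [ 0.1 -0.2  0. ]
```

View pics/w6.png

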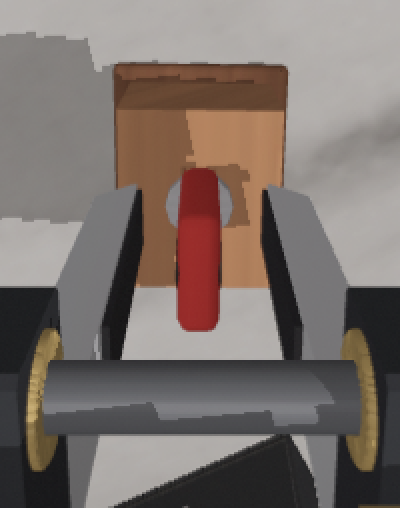

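>>> step_arm --commands '[0, 0, -0.0005, 0, 0, 0, 0, 0, 0, 0, 0, 0, 0, 0, 0, 0, 0, 0, 0, 0, 0, 0, 0, 0, 0, 0, 0, 0, 0, 0, 0, 0, 0, 0, 0]' --squeeze 35

```text
clock: 10.28
eef_pos: [530.8, -280.1, 57.2]
eef_rot: [-1.926, 1.57, -0.546]
wrist_force: [-1.7, 0.8, 5.8]
finger_gap: 10.1
```

>>> step_arm --commands '[-0.01, 0, 0, 0, 0, 0, 0, -0.02, 0, 0, 0, 0, 0, 0, -0.04, 0, 0, 0, 0, 0, 0, -0.04, 0, 0, 0, 0, 0, 0, 0, 0, 0, 0, 0, 0, 0]'

```text
clock: 10.9
eef_pos: [531.5, -280.5, 170.1]
eef_rot: [-1.931, 1.565, -0.552]
wrist_force: [0.3, 0.4, -1.1]
finger_gap: 9.7
```

```bash
python3 - <<'E'
from h import *
show();st=manip.read_state(); im=manip.camera("wrist");cv2.imwrite("pics/w7.png",im[130:384,156:356,::-1].repeat(2,0).repeat(2,1))
c=cam("wrist",st)
b=im.astype(int);red=((b[:,:,0]>100)&(b[:,:,1]<60)&(b[:,:,2]<60)).astype(np.uint8)
n,l,s,ce=cv2.connectedComponentsWithStats(red);print(s[1:],ce[1:])
g=st["eef_pos"]+[0,0,18.8]; a=.0
for dz in (-3,0,3):
  B=np.array([(sx*15,sy*5,sz*19+dz) for sx in(-1,1) for sy in(-1,1) for sz in(-1,1)])@R.from_euler("z",-.19).as_matrix().T
  p=proj(c,B+g);print(p.min(0),p.max(0))
print(proj(c,g-[0,0,29]),proj(c,g-[0,0,29+27]))
plan((633,21.4,165),np.pi/2-.246,g=0)
E
```

```text
t 10.9 tcp [ 531.5 -280.5  170.1] j [-0.55  0.44  1.42 -0.    1.28 -1.93] F [ 0.3  0.4 -1.1] M [ 0.04 -0.15 -0.01] gap 9.7
tool axes
 [[ 0.005 -0.982  0.19 ]
 [-0.003  0.19   0.982]
 [-1.    -0.005 -0.002]] jaw yaw 1.3798
[[ 246  213   21   81 1539]] [[256.31968811 253.88499025]]
[245.84976686 212.11520161] [268.0198063  297.97121253]
[245.63708427 213.86170001] [268.23040154 301.59868231]
[245.41610777 215.66272421] [268.44921119 305.36092991]
[[256.97407777 232.49666272]] [[256.97591421 217.17878477]]
0.0036,-0.0072,0.0526,0.53,0,0,0,
0.0036,-0.0067,0.0526,0.53,0,0,0,
0.0036,-0.0062,0.0527,0.53,0,0,0,
0.0036,-0.0057,0.0527,0.53,0,0,0,
0.0036,-0.0053,0.0528,0.53,0,0,0
--
0.0036,-0.0048,0.0528,0.53,0,0,0,
```

View pics/w7.png

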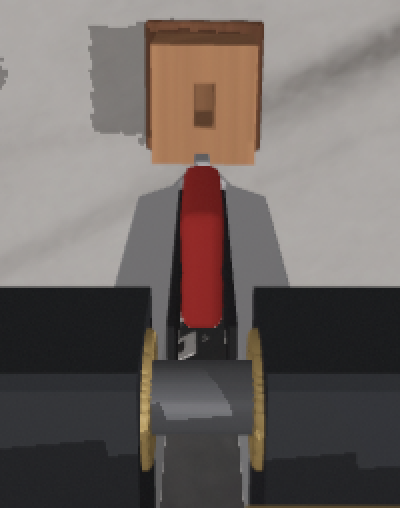

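```bash
python3 - <<'E'
from h import *
st=manip.read_state();c=cam("wrist",st);g=st["eef_pos"]+[0,0,18.8-2];Rz=R.from_euler("z",-.19).as_matrix().T
print(proj(c,g+np.array([(-8,-2.5,-50),(-8,2.5,-50),(-8,0,-40),(0,0,-56)])@Rz))
plan((694,10.5,190),np.pi/2-.246,g=0)
E
```

```text
[[253.04072091 207.71642167]
 [260.7570838  207.70593742]
 [256.9146196  212.62335606]
 [256.90402355 216.36191068]]
-0.0006,-0.0175,0.0527,0.53,0,0,0,
-0.0006,-0.0170,0.0529,0.53,0,0,0,
-0.0006,-0.0165,0.0530,0.53,0,0,0,
-0.0006,-0.0161,0.0532,0.53,0,0,0,
-0.0006,-0.0156,0.0533,0.53,0,0,0
--
-0.0006,-0.0151,0.0535,0.53,0,0,0,
```

>>> step_arm --commands '[0, -0.0175, 0.0525, 0.53, 0, 0, 0, 0, -0.017, 0.053, 0.53, 0, 0, 0, 0, -0.0165, 0.053, 0.53, 0, 0, 0, 0, -0.016, 0.053, 0.53, 0, 0, 0, 0, -0.0155, 0.0535, 0.53, 0, 0, 0]'

```text
clock: 11.58
eef_pos: [666.5, -36.1, 164.9]
eef_rot: [1.72, 1.568, 3.053]
wrist_force: [0.6, -1.0, -1.0]
finger_gap: 9.9
```

>>> step_arm --commands '[0, -0.015, 0.0535, 0.53, 0, 0, 0, 0, 0, 0, 0, 0, 0, 0, 0, 0, 0, 0, 0, 0, 0]'

```text
clock: 11.95
eef_pos: [692.9, 10.3, 165.0]
eef_rot: [1.877, 1.569, -3.082]
wrist_force: [0.0, -0.6, -1.1]
finger_gap: 9.3
```

```bash
python3 - <<'E'
from h import *
show();st=manip.read_state(); im=manip.camera("wrist");c=cam("wrist",st);cv2.imwrite("pics/w8raw.png",im[:,:,::-1])
print([(d["centre"],d["score"]) for d in manip.find_in("lock_mouth","wrist")])
o=im[80:280,156:356,::-1]
cv2.imwrite("pics/w8.png",cv2.resize(o,(600,600),interpolation=cv2.INTER_CUBIC))
q,W,f=box_fit();print(proj(c,W[4]))
L=lambda x,y,z:R.from_euler("z",q[2]).apply([x,y,z])+[q[0],q[1],0]
print("plate corners",[proj(c,L(18+a,b,72)).round(1).tolist() for a in(-20,20) for b in(-20,20)])
E
```

```text
t 11.95 tcp [692.9  10.3 165. ] j [-0.04  0.66  1.09 -0.    1.39 -1.36] F [ 0.  -0.6 -1.1] M [ 0.01 -0.15  0.03] gap 9.3
tool axes
 [[-0.002 -0.97   0.244]
 [-0.     0.244  0.97 ]
 [-1.     0.002 -0.001]] jaw yaw 1.3245
[([97.3, 256.4], 0.67), ([263.7, 202.9], 0.15)]
[[254.82035189 129.12328805]]
plate corners [[[228.7, 102.7]], [[280.8, 102.7]], [[229.8, 154.5]], [[279.9, 154.5]]]
```

View pics/w8.png

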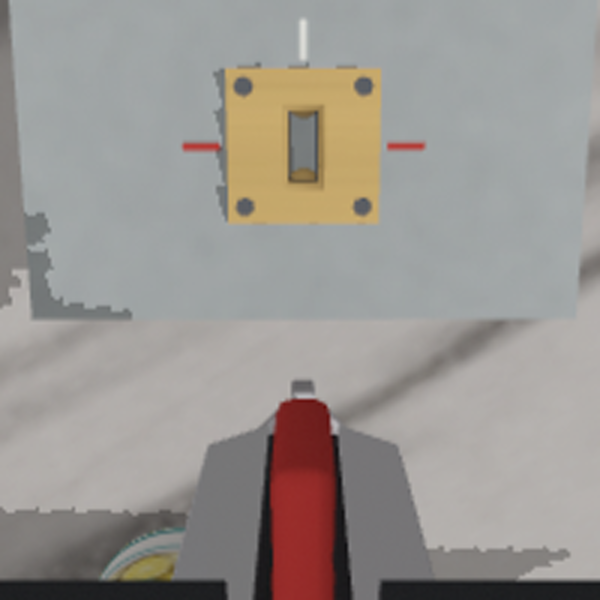

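```bash
python3 - <<'E'
from h import *
c=cam("wrist"); p=at_z(c,(257,128.7),72);print(p)
st=manip.read_state();Rt=R.from_euler("xyz",st["eef_rot"])
print(Rt.inv().apply(p-st["eef_pos"]))
B=st["eef_pos"]+[0,0,16.8];u=R.from_euler("z",-.246)
print(proj(c,B+u.apply([(-8,-2.5,-50),(-8,2.5,-50)])))
E
```

```text
[640.81586627  22.71647486  72.        ]
[94.04138376 53.77264281  0.1586607 ]
[[253.07959947 207.83804498]
 [260.79454491 207.82063874]]
```

>>> step_arm --commands '[0, 0.0265, 0, 0, 0, 0, 0, 0, 0.0265, 0, 0, 0, 0, 0, 0.025, 0, 0, 0, 0, 0, 0, 0.025, 0, 0, 0, 0, 0, 0, 0, 0, 0, 0, 0, 0, 0]'

```text
clock: 12.68
eef_pos: [641.0, 22.5, 115.0]
eef_rot: [1.809, 1.568, 3.132]
wrist_force: [0.3, -1.1, -0.4]
finger_gap: 9.7
```

```bash
python3 - <<'E'
from h import *
show();to((640.8-.5*.97,22.7+.5*.24,103),np.pi/2-.246)
im=manip.camera("wrist");o=im[130:330,156:356,::-1]
cv2.imwrite("pics/w9.png",cv2.resize(o,(600,600),interpolation=cv2.INTER_CUBIC))
E
```

```text
t 12.68 tcp [641.   22.5 115. ] j [-0.02  0.58  1.33 -0.    1.23 -1.34] F [ 0.3 -1.1 -0.4] M [ 0.04 -0.17 -0.  ] gap 9.7
tool axes
 [[-0.003 -0.969  0.245]
 [ 0.     0.245  0.969]
 [-1.     0.003 -0.001]] jaw yaw 1.3229
shift tool [30.8  0.6  0.2] rot [-0.11 -0.04 -0.18] final-tool shift [30.8  0.7  0.1]
```

View pics/w9.png

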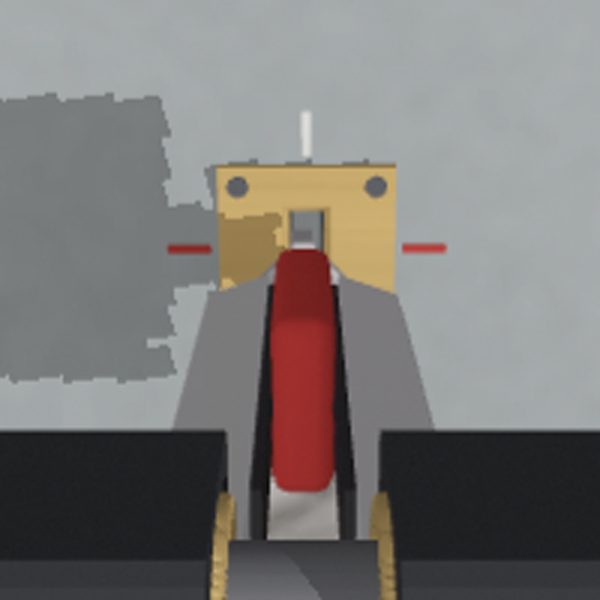

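>>> step_arm --commands '[0.004, 0.0003, 0.0006, 0, 0, 0, 0, 0.004, 0, 0, 0, 0, 0, 0, 0.004, 0, 0, 0, 0, 0, 0, 0.004, 0, 0, 0, 0, 0, 0, 0, 0, 0, 0, 0, 0, 0]'

```text
clock: 13.35
eef_pos: [641.8, 24.2, 100.0]
eef_rot: [1.804, 1.57, 3.129]
wrist_force: [-0.3, 0.4, -0.5]
finger_gap: 9.8
```

>>> step_arm --commands '[0.003, 0, 0, 0, 0, 0, 0, 0.003, 0, 0, 0, 0, 0, 0, 0, 0, 0, 0, 0, 0, 0]'

```text
clock: 13.72
eef_pos: [641.7, 24.0, 94.0]
eef_rot: [2.162, 1.57, -2.797]
wrist_force: [-1.1, -2.3, -1.5]
finger_gap: 10.2
```

```bash
python3 - <<'E'
from h import *
show()
E
```

```text
t 13.72 tcp [641.7  24.   94. ] j [-0.02  0.61  1.35 -0.    1.19 -1.34] F [-1.1 -2.3 -1.5] M [-0.4  -0.09  0.01] gap 10.2
tool axes
 [[-0.001 -0.97   0.244]
 [-0.     0.244  0.97 ]
 [-1.     0.001 -0.   ]] jaw yaw 1.3242
```

>>> step_arm --commands '[0.003, 0, -0.0005, 0, 0, 0, 0, 0.003, 0, 0, 0, 0, 0, 0, 0.002, 0, 0, 0, 0, 0, 0, 0, 0, 0, 0, 0, 0, 0]' --squeeze 55

```text
clock: 14.22
eef_pos: [642.0, 23.7, 86.5]
eef_rot: [-1.23, 1.57, 0.094]
wrist_force: [1.1, -1.6, -0.4]
finger_gap: 9.9
```

>>> step_arm --commands '[0.0015, 0, 0, 0, 0, 0, 0, 0.0015, 0, 0, 0, 0, 0, 0, 0, 0, 0, 0, 0, 0, 0]'

```text
clock: 14.6
eef_pos: [642.1, 23.7, 84.2]
eef_rot: [-1.36, 1.57, -0.036]
wrist_force: [-3.1, -1.6, 9.0]
finger_gap: 9.3
```

```bash
python3 - <<'E'
from h import *
show()
E
```

```text
t 14.6 tcp [642.1  23.7  84.2] j [-0.02  0.62  1.36 -0.    1.17 -1.34] F [-3.1 -1.6  9. ] M [-0.2   0.44 -0.01] gap 9.3
tool axes
 [[ 0.001 -0.97   0.244]
 [-0.     0.244  0.97 ]
 [-1.    -0.001  0.   ]] jaw yaw 1.3243
```

>>> step_arm --commands '[0.001, 0, 0, 0, 0, 0, 0, 0.001, 0, 0, 0, 0, 0, 0, 0, 0, 0, 0, 0, 0, 0]'

```text
clock: 14.98
eef_pos: [642.2, 23.7, 84.1]
eef_rot: [-1.393, 1.569, -0.068]
wrist_force: [-9.6, -1.0, 25.4]
finger_gap: 9.6
```

>>> step_arm --commands '[-0.0005, 0.0005, 0, 5, 0, 0, 0, 0, 0, 0, 8, 0, 0, 0, 0, 0, 0, 8, 0, 0, 0]'

```text
clock: 15.35
eef_pos: [642.2, 23.6, 84.2]
eef_rot: [-1.113, 1.568, -0.159]
wrist_force: [-3.2, -3.1, 18.8]
finger_gap: 9.9
```

```bash
python3 - <<'E'
from h import *
show()
E
```

```text
t 15.35 tcp [642.2  23.6  84.2] j [-0.02  0.62  1.36 -0.    1.17 -0.97] F [-3.2 -3.1 18.8] M [-0.68  0.83  0.12] gap 9.9
tool axes
 [[ 0.003 -0.815  0.579]
 [-0.     0.579  0.815]
 [-1.    -0.003  0.001]] jaw yaw 0.9534
```

>>> step_arm --commands '[0, 0, 0, 9, 0, 0, 0, 0, 0, 0, 9, 0, 0, 0, 0, 0, 0, 9, 0, 0, 0, 0, 0, 0, 9, 0, 0, 0, 0, 0, 0, 9, 0, 0, 0]'

```text
clock: 15.98
eef_pos: [642.0, 23.3, 84.2]
eef_rot: [-0.569, 1.568, -0.402]
wrist_force: [-6.1, -5.2, 19.9]
finger_gap: 9.6
```

>>> step_arm --commands '[0, 0, 0, 9, 0, 0, 0, 0, 0, 0, 8, 0, 0, 0, 0, 0, 0, 4, 0, 0, 0, 0, 0, 0, 2, 0, 0, 0, 0, 0, 0, 0, 0, 0, 0]'

```text
clock: 16.6
eef_pos: [641.7, 23.3, 84.2]
eef_rot: [-0.301, 1.569, -0.53]
wrist_force: [-9.4, -4.9, 20.8]
finger_gap: 9.4
```

```bash
python3 - <<'E'
from h import *
show()
E
```

```text
t 16.6 tcp [641.7  23.3  84.2] j [-0.02  0.62  1.36 -0.    1.17  0.21] F [-9.4 -4.9 20.8] M [-1.08  1.78  0.13] gap 9.4
tool axes
 [[ 0.002  0.227  0.974]
 [-0.001  0.974 -0.227]
 [-1.    -0.001  0.002]] jaw yaw -0.2295
```

>>> step_arm --commands '[0, 0, -0.0005, 2, 0, 0, 0, 0, 0, 0, 2, 0, 0, 0, 0, 0, 0, 1, 0, 0, 0, 0, 0, 0, 0, 0, 0, 0]'

```text
clock: 17.1
eef_pos: [641.5, 23.3, 84.2]
eef_rot: [-0.111, 1.568, -0.427]
wrist_force: [-6.7, -4.6, 20.1]
finger_gap: 9.8
```

```bash
python3 - <<'E'
from h import *
show()
E
```

```text
t 17.1 tcp [641.5  23.3  84.2] j [-0.02  0.61  1.36 -0.    1.17  0.3 ] F [-6.7 -4.6 20.1] M [-1.1   1.31  0.2 ] gap 9.8
tool axes
 [[ 0.002  0.311  0.95 ]
 [-0.001  0.95  -0.311]
 [-1.    -0.     0.003]] jaw yaw -0.3164
```

>>> step_arm --commands '[0, 0, 0, 2, 0, 0, 0, 0, 0, 0, 1, 0, 0, 0, 0, 0, 0, 0, 0, 0, 0, 0, 0, 0, 0, 0, 0, 0]'

```text
clock: 17.6
eef_pos: [641.5, 23.4, 84.1]
eef_rot: [-0.073, 1.568, -0.441]
wrist_force: [-7.0, -4.8, 19.2]
finger_gap: 9.5
```

```bash
python3 - <<'E'
from h import *
show()
im=manip.camera("wrist");o=im[130:330,156:356,::-1]
cv2.imwrite("pics/w10.png",cv2.resize(o,(600,600),interpolation=cv2.INTER_CUBIC))
E
```

```text
t 17.6 tcp [641.5  23.4  84.1] j [-0.02  0.61  1.36 -0.    1.17  0.35] F [-7.  -4.8 19.2] M [-1.08  1.32  0.34] gap 9.5
tool axes
 [[ 0.002  0.36   0.933]
 [-0.001  0.933 -0.36 ]
 [-1.    -0.     0.003]] jaw yaw -0.3683
```

View pics/w10.png

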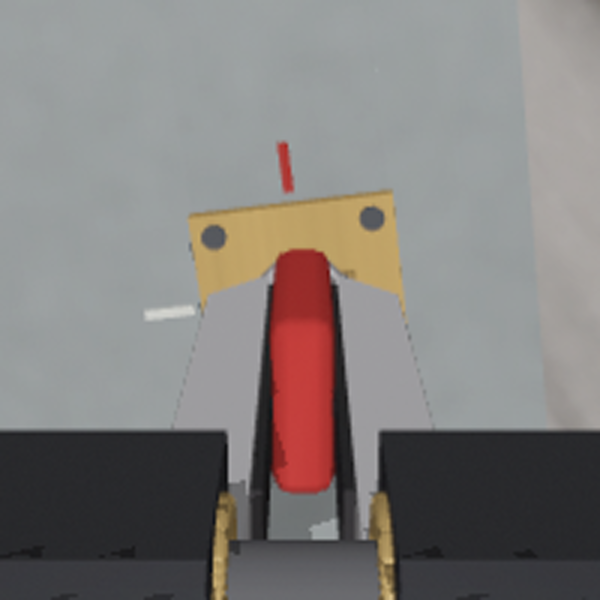

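```bash
python3 - <<'E'
from h import *
im=manip.camera("scene");cv2.imwrite("pics/end.png",cv2.resize(im[90:330,130:430,::-1],(750,600)))
print([(d["centre"],d["score"]) for d in manip.find_in("knob_centre","scene")])
for t in ["cheese_shaker","bell","drink_can","red_dip"]: print(t,[(np.round(d["centre"]),d["score"]) for d in manip.find_in(t,"scene")][:1])
show()
E
```

```text
[([219.1, 267.5], 0.67)]
cheese_shaker [(array([160., 369.]), 0.62)]
bell [(array([258., 176.]), 0.74)]
drink_can [(array([154., 188.]), 0.91)]
red_dip [(array([158., 370.]), 0.87)]
t 17.95 tcp [641.5  23.4  84.2] j [-0.02  0.61  1.36 -0.    1.17  0.35] F [-5.5 -3.6 20.5] M [-1.06  1.3   0.38] gap 9.5
tool axes
 [[ 0.002  0.36   0.933]
 [-0.001  0.933 -0.36 ]
 [-1.    -0.     0.003]] jaw yaw -0.3683
```

View pics/end.png

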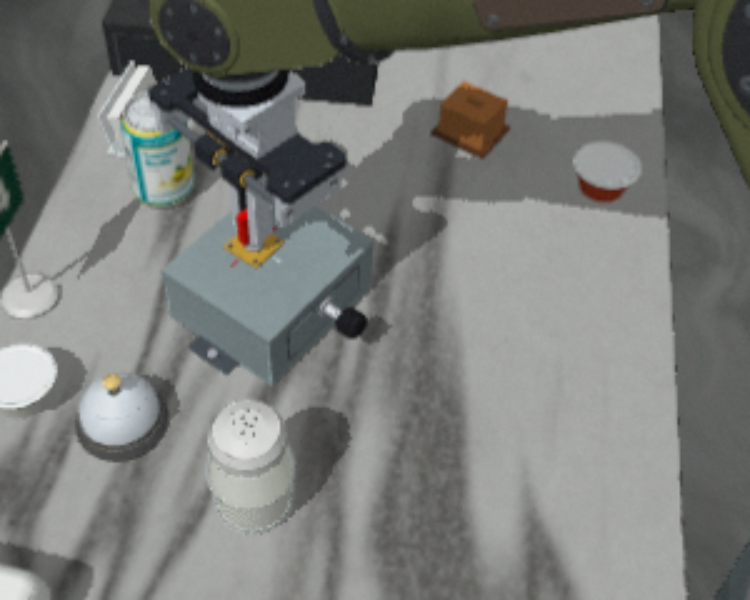

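The picture shows the knob home at (351,322), the same pixel as at the start. The key is in the lock, and the shaker, bell, can and dip cup look unmoved.

```bash
python3 -c "
from cell import manip
print(manip.sign_off())"
```

```text
the job is handed in; nothing more can be done
None
```

The job is done and handed in at about 18 s of the 58 s allowed. I pulled the slide knob out, pushed it home, put the key in the lock, turned it clockwise, and left it gripped and held there.

- **Knob:** it moved 40 mm out, until it met the hard stop at about 40 N of pull. I then pushed it back until it met the home stop at about 21 N. The last scene picture shows it at the same pixel as at the start.
- **Key in:** the push met solid resistance, about 25 N with no further travel. By the tool height the collar is within about 1 mm of the brass plate. It is still pressed down with about 20 N and gripped at 55 N.
- **Key turned:** the gripper turned about 1.69 rad. The turning moment rose to about 0.35 N m, well above the 0.08 N m spring, so the lock is against its end stop.
- **Bystanders:** in the last picture the shaker, bell, can and dip cup stand where they stood at the start.

**One disagreement:** in the last scene check the network reported the cheese shaker at the dip cup's place, with a score of 0.62. The picture shows the shaker standing in its original spot, so I took that for a false detection.

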